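# Unbolt the cover of a board test fixture

### The arm

A 6-joint arm with a two-finger parallel gripper is mounted at the origin on the work surface. World frame = base frame: x ahead of the robot, y to its left, z up, the work surface at z = 0. Lengths are in m, angles in rad, forces in N, time in s.
With the tool pointing down it reaches from about 0.275 to 0.725 m from the base axis. Payload 5.6 kg.
Tool frame: the origin (TCP) lies midway between the tips of the shut fingers; the grasp point (between the pads) lies manip.pinch_z behind it (manip.pinch_z is the distance from the TCP to the grasp point, in m); x points along the fingers, z is the direction in which the jaws open and shut, and the axes are right-handed (so a half turn about x gives the same grasp; the last joint's range is limited). The gripper opens to 85 mm and grips with 20 to 120 N. Pads are 22 mm wide; open, the fingers measure 114 mm over their backs; the gripper's body (76 mm by 85 mm) begins 54 mm behind the grasp point. The pads swing forward as they close: fully open they stand 13 mm farther back than shut.
Start: joints at [-0.867, 0.255, 0.108, 0, -1.424, -0.285], TCP at [0.224, -0.502, 0.195] pointing down, gripper open.
Joint ranges: [-2.95, 2.95], [-1.21, 1.97], [-1.09, 1.5], [-2.87, 1.71], [-2.94, -0.07], [-3.05, 3.05]. Speed limits (rad/s): [2.57, 2.57, 3.14, 3.14, 3.14, 3.14].

### API

Orientations are given as a 3x3 rotation matrix whose columns are the frame's x, y, z axes.
In Python, from plant import manip, capture, camera_info gives the robot as it stands. Calls block until the motion is done:
- manip.reach(position, orientation): joint-space move of the TCP to a pose.
- manip.move_linear(position, vel=0.15, rot=None): straight line of the TCP; rot=None keeps the orientation; vel is the mean speed in m/s.
- manip.move_joints(angles): joint-space move.
- manip.move_gripper(opening, f_grip=None): finger opening in m; f_grip is the grip in N (None keeps the last); returns when the fingers have stopped.
- manip.dwell(seconds).
- manip.ik(position, orientation): joint angles nearest the present ones, or None.
- manip.get_obs(): the state.
- capture(name): name is "scene" or "top" or "wrist"; returns (picture, depth): 384x512x3 uint8, blue, green, red; 384x512 float32, m along the optical axis (not along the pixel's ray), 0 where there is no reading.
- camera_info(name): a dict with "K" (3x3 intrinsics, pixels), "R" (3x3) and "t" (3): a world point X has camera coordinates R X + t; the wrist camera has in their place "T_tool_cam" (4x4, takes a point from camera to tool coordinates, whose origin is the TCP and whose axes are the tool frame's). Camera axes: x right, y down, z forward; pixel columns grow to the right and rows downward; lengths in m; the calibration is good to about 2 mm. A picture is of the moment at which its call begins: read the wrist's pose just before it. camera_info takes no time and is no camera call.
A pose or a line that the arm cannot do raises manip.PlanningError and nothing moves.
- manip.finish_job(): hands the job in, once; it reports no verdict.
The state is a dict: "time": time; "qpos": joint angles; "joint_velocities": joint speeds; "joint_torque": joint torques, N m; "tool_pos": TCP position; "tcp_rot": TCP orientation; "contact_force": force on the tool from outside, world axes, zero at the start; "torque": the same for the moment, N m; "grip_width": finger opening in m.
Only numpy, scipy, OpenCV 4.12 (cv2) and the standard library are available. Lean on these libraries where they do the work, as an engineer would, in place of code of your own. Each camera call takes 0.05 s, during which the arm holds its last target. There are 200 camera calls.

### The job

The tested board has to come out, so unbolt the cover of the test fixture: hold the spring catch right down with one fingertip and, keeping it down, push the bolt by its knob all the way back, out from over the cover's tongue, with the other fingertip. Then let go and draw clear, so that the catch springs up again and locks the bolt open and the cover stands sprung up. Do it by touch alone, without forcing anything or gripping or picking anything up, and leave the things lying on and around the fixture as they are.

Things in the scene. Friction and masses are not known exactly. Their poses are not given: they have to be found in the camera images.
- fixture: Board test fixture, a black block fixed to the bench, 326 (x) x 240 (y) x 60 mm high. Origin: centre of its underside, z = 0; x points from its front (robot's side) to its back, y to its left. All (x, y, z) in mm below are in this frame. The front 146 mm are a flat deck carrying bolt and catch; behind is the cover.
- knob_top (a point): Centre of the top of the bolt's knob: upright round steel pin, 12 mm diameter (15 over the top 5 mm), z 74 to 110, fixed on the bolt. At (-113, 0, 110) with the bolt home, (-139, 0, 110) fully back. The bolt goes back towards the fixture's front (-x), so it is pushed from the knob's cover side (+x). 32 mm of bolt are free there for a fingertip, between knob and nose arm.
- bolt_end (a point): Centre of the top of the bolt's far end, at (-19, 0, 74) when home. The bolt is a steel bar 16 mm wide, 106 mm long, lying along x on y = 0, top z 74, between low rails (|y| 9 to 15, top z 73). Its last 15 mm lie over the cover's tongue when home. Two notches across its top, 11 mm wide, 4 deep, 44 and 70 mm on the cover side of the knob's axis, take the catch's nose.
- catch_pad (a point): Middle of the catch paddle's ribbed upper face (52 mm along x, 3 mm steel, y from 25 to 60), left of the bolt. At (-103, 44, 93) with the catch up, about (-103, 45, 83) right down. It slopes up away from the bolt by 0.22 rad at rest, down by 0.20 rad when right down. It may be pressed anywhere along its length, and a fingertip may slide along it.
- catch_nose (a point): Underside of the catch's nose, at (-69, 0, 71) at rest, 3 mm deep in a notch of the bolt. The catch is a rocker on a pin along x at y = 21, z = 86; paddle down lifts the nose. The nose arm (8 mm wide along x) crosses over the bolt, its top at z 90 at rest, about 100 with the catch down. Pin lugs stand at x = -136 and -59, y 14 to 28, top z 93.
- bolt (a joint): Bolt travel in m: 0 home (locked), grows as the bolt goes back towards the fixture's front, 0.026 fully back at its stop. Slides stiffly, about 2 N, and stays where it is left; blocked after about 1.5 mm while the catch is up.
- catch (a joint): Catch angle in rad: 0 up (nose in a notch), 0.42 right down at its stop. The nose clears the bolt above about 0.18 and rides on it there if let go between the notches. Spring: about 2 N on the paddle's middle to start, 5.5 N right down (more nearer the pin). It springs up by itself, fully only with the bolt within about 1.5 mm of home or of fully back.
- cover_edge (a point): Point on the upper front edge of the cover (aluminium frame with clear window, 210 mm wide, 167 deep, hinged at the fixture's back), 60 mm left of its middle; at (-17, 60, 74) when shut. Its steel tongue, 40 mm wide, reaching 17 mm forward of this edge, lies under the bolt's end. Once the bolt is over 15 mm back the cover springs up by itself to its stop (0.16 rad), this edge then at z 102.
- spool: Reel of solder wire, 50 mm diameter, 47 mm high, standing on the fixture's deck right of the bolt. Origin: centre of its underside. To be left alone.
- tweezers: Steel tweezers, 128 x 15 mm, 8 mm high, lying on the deck left of the catch. Origin: on the underside, near the middle; x towards the tips. To be left alone.
- cutters: Side cutters, 160 mm long, 56 mm wide, 12 mm high, lying on the bench right of the fixture. Origin: underside, between the handles; x towards the jaws. To be left alone.
- packet: White packet of parts, 85 x 62 x 24 mm, lying on the bench left of the fixture. Origin: centre of its underside. To be left alone.
- bottle: Clear water bottle with a blue cap, 64 mm diameter, 190 mm high, standing on the bench left or right of the fixture's cover. Origin: centre of its underside. To be left alone.
- meter: Red multimeter, 150 x 85 x 50 mm, lying on the bench on the other side of the fixture from the bottle. Origin: centre of its underside. To be left alone.

How it is judged:
By the outcome, as a careful person would: the job done as asked, in the order asked, and still so for the second after the job is handed in, with the robot touching nothing.
It also fails if it takes over 43 s, if anything falls off the work surface, if the arm or the gripper's body presses on something with over 40 N, if the wrist force passes 120 N, or if a joint passes its speed limit or range.

## Working session

There is one attempt and no reset: what is moved stays moved. The work goes in short steps, each a Python script; the robot and the scene stay as the last script left them, time stands still between calls to the robot, and variables do not carry over. Pictures are saved under pics/ and viewed, about 8 in all and at most 12, crops included, and the job is handed in when it is done.

```bash
mkdir -p pics; ls; python3 - <<'E'
from plant import manip,capture,camera_info
import cv2,numpy as np
for n in("scene","top"):
    p,d=capture(n); cv2.imwrite(f"pics/{n}0.png",p); np.savez(f"{n}0.npz",p=p,d=d)
    c=camera_info(n); print(n,c["K"],c["R"],c["t"])
print(camera_info("wrist")); print(manip.pinch_z, manip.get_obs())
a=cv2.imread("pics/top0.png");cv2.imwrite("pics/top0b.png",cv2.resize(a,(800,600)))
E
```

```text
pics
scene [[362.13486437   0.         253.4577889 ]
 [  0.         362.13486437 193.09247784]
 [  0.           0.           1.        ]] [[-0.631731    0.77498324 -0.0178024 ]
 [ 0.60237165  0.47631214 -0.64052724]
 [-0.48791838 -0.41536457 -0.76772907]] [ 0.34619234 -0.28311181  1.10492044]
top [[361.29318322   0.         248.75745427]
 [  0.         361.29318322 192.63548533]
 [  0.           0.           1.        ]] [[ 0.00606043 -0.99984896  0.01628911]
 [-0.99477907 -0.00768756 -0.10176203]
 [ 0.10187188 -0.01558735 -0.9946754 ]] [0.01263951 0.57029793 0.90635811]
{'K': array([[270.99145716,   0.        , 255.42958805],
       [  0.        , 270.99145716, 193.94168808],
       [  0.        ,   0.        ,   1.        ]]), 'T_tool_cam': array([[ 9.93403849e-04, -2.67746396e-01,  9.63488910e-01,
        -1.77548135e-01],
       [-1.10908567e-03, -9.63489088e-01, -2.67745302e-01,
         6.82327849e-02],
       [ 9.99998892e-01, -8.02612530e-04, -1.25408746e-03,
        -1.57030951e-04],
       [ 0.00000000e+00,  0.00000000e+00,  0.00000000e+00,
         1.00000000e+00]])}
0.0187 {'time': 0.1, 'qpos': array([-8.67401309e-01,  2.55693545e-01,  1.07126803e-01, -4.07363562e-04,
       -1.42389629e+00, -2.84593896e-01]), 'joint_velocities': array([-0.00128505, -0.00271463,  0.00305679,  0.00146424,  0.00163944,
       -0.0001031 ]), 'joint_torque': array([-3.54875701e-03, -3.87604380e+01,  2.38471144e+01,  5.37790462e+00,
       -3.83897015e-03, -2.72665994e-05]), 'tool_pos': array([ 0.22350053, -0.50198976,  0.1942827 ]), 'tcp_rot': array([[-7.70701534e-04, -9.13601491e-01, -4.06610037e-01],
       [ 1.53174989e-03, -4.06610759e-01,  9.13600210e-01],
       [-9.99998530e-01,  8.12882037e-05,  1.71278452e-03]]), 'contact_force': array([ 0.27672553,  0.12341781, -0.35857561]), 'torque': array([ 0.01176869,  0.02652639, -0.00405661]), 'grip_width': 0.08552714565613145}
```

View pics/top0b.png

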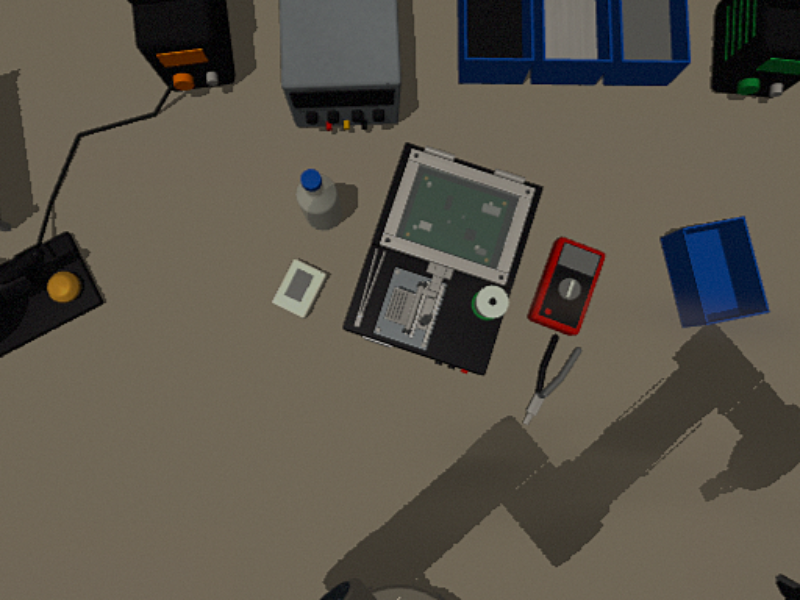

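View pics/scene0.png

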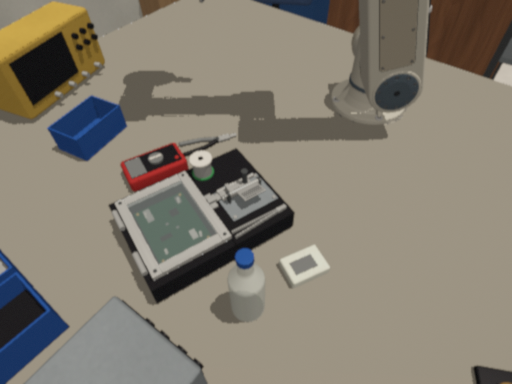

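The top view shows the fixture with corners (800x600 px) at back-left (408,143), back-right (542,185), front-right (486,375) and front-left (345,328). The spool is right of the bolt at (491,303). Next I compute the pose and look from close by with the wrist camera.

```bash
cat > h.py <<'E'
from plant import manip,capture,camera_info
import cv2,numpy as np,json
def ray(ci,px,R=None,t=None):
    if R is None: R,t=ci["R"],ci["t"]
    d=R.T@np.linalg.solve(ci["K"],[px[0],px[1],1.]); return -R.T@t,d
def cast(ci,px,z,R=None,t=None):
    o,d=ray(ci,px,R,t); return (o+d*(z-o[2])/d[2])[:2]
def fit(model,meas):  # 2D rigid, returns yaw, origin
    m=np.array(model,float);w=np.array(meas);mc,wc=m.mean(0),w.mean(0);a=m-mc;b=w-wc
    yaw=np.arctan2((a[:,0]*b[:,1]-a[:,1]*b[:,0]).sum(),(a*b).sum())
    c,s=np.cos(yaw),np.sin(yaw);R=np.array([[c,-s],[s,c]]);o=wc-R@mc
    return yaw,o,np.linalg.norm((R@m.T).T+o-w,axis=1)
def wristRt():
    o=manip.get_obs();T=np.eye(4);T[:3,:3]=o["tcp_rot"];T[:3,3]=o["tool_pos"]
    M=np.linalg.inv(T@camera_info("wrist")["T_tool_cam"]);return M[:3,:3],M[:3,3]
def rot(yaw): # tool x down, z along fixture y, y along fixture -x
    c,s=np.cos(yaw),np.sin(yaw)
    return np.array([[0,-c,-s],[0,-s,c],[-1,0,0]],float)
def F2W(yaw,o,p):
    c,s=np.cos(yaw),np.sin(yaw);return np.array([o[0]+c*p[0]-s*p[1],o[1]+s*p[0]+c*p[1],p[2]])
E
python3 - <<'E'
from h import *
ci=camera_info("top")
P=np.array([(408,143),(542,185),(486,375),(345,328)])/1.5625
W=[cast(ci,p,.06) for p in P]
yaw,o,r=fit([(.163,.12),(.163,-.12),(-.163,-.12),(-.163,.12)],W); print(yaw,o,r)
json.dump([yaw,list(o)],open("pose.json","w"))
print("spool",cast(ci,np.array((491,302))/1.5625,.107))
R=rot(yaw); tgt=F2W(yaw,o,(-.12,.02,.24)); print(tgt,manip.ik(tgt,R))
manip.reach(tgt,R); manip.move_gripper(.032)
Rw,t=wristRt(); p,d=capture("wrist"); np.savez("w1.npz",p=p,d=d,R=Rw,t=t); cv2.imwrite("pics/w1.png",cv2.resize(p,(800,600)))
ob=manip.get_obs();print(ob["time"],ob["tool_pos"],ob["grip_width"],ob["contact_force"])
E
```

```text
-0.30750792691386813 [ 0.64086581 -0.07464709] [0.00486497 0.00462019 0.00209494 0.00307715]
spool [ 0.56187067 -0.13798011]
[ 0.5325486  -0.01926314  0.24      ] [ 0.25779631  0.21224007  0.16502624  0.         -1.5235825  -2.13610056]
2.775 [ 0.53256933 -0.01930009  0.24000134] 0.03226839109347273 [-0.78475702  0.39818098 -0.70438621]
```

View pics/w1.png

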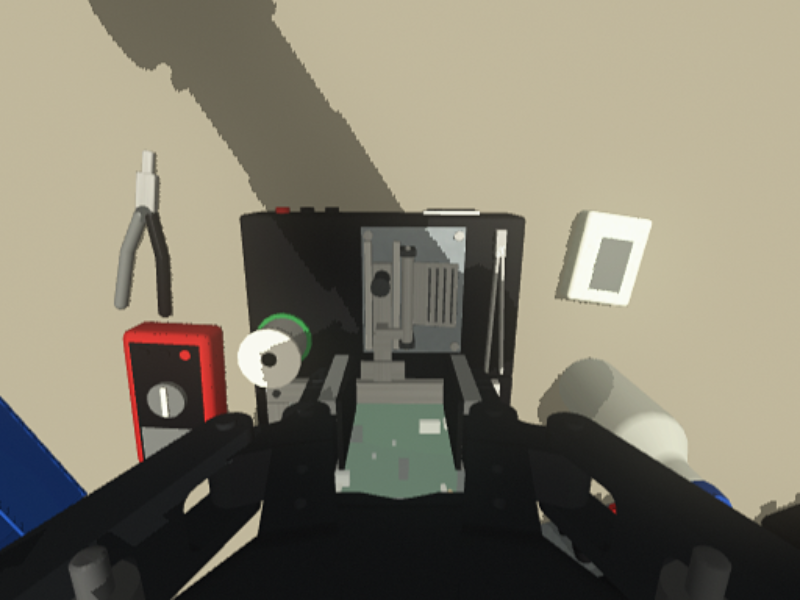

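The wrist view shows the knob at about (381,282), the catch paddle ribs at (440,295), the nose arm at (385,338), the tweezers at (498,300) and the spool at (270,358). I'll enlarge the mechanism.

```bash
python3 - <<'E'
import numpy as np,cv2
w=np.load("w1.npz");p=w["p"];c=p[125:250,145:345]
c=cv2.convertScaleAbs(cv2.resize(c,(800,500),interpolation=cv2.INTER_CUBIC),alpha=1.8,beta=20);cv2.imwrite("pics/w1c.png",c)
E
```

```text
(no output)
```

View pics/w1c.png

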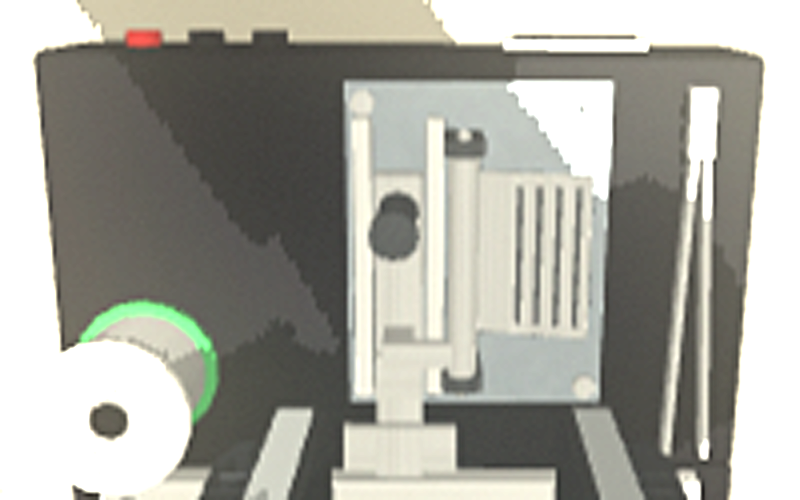

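```bash
python3 - <<'E'
from h import *
w=np.load("w1.npz");ci=camera_info("wrist");R,t=w["R"],w["t"]
yaw,o=json.load(open("pose.json"))
L=[("knob",(394,235),(-.113,0,.110)),("cFR",(38,56),(-.163,-.12,.06)),("cFL",(763,60),(-.163,.12,.06)),
("lugF",(465,140),(-.136,.021,.093)),("lugB",(463,380),(-.059,.021,.093)),("padF",(590,177),(-.129,.0595,.0965)),("padB",(586,335),(-.077,.0595,.0965)),("spool",(108,420),(0,0,.107))]
W=[];
for n,p,m in L: W.append(cast(ci,np.array(p)/4+[145,125],m[2],R,t))
M=[m[:2] for _,_,m in L[:-1]]
for idx in (range(7),[0,3,4,5,6]):
    y2,o2,r=fit([M[i] for i in idx],[W[i] for i in idx]); print(y2,o2,(r*1000).round(1))
    c,s=np.cos(y2),np.sin(y2)
    for l,a in zip(L,W): print(l[0],(np.array([[c,s],[-s,c]])@(a-o2)*1000).round(1),np.array(l[2])*1000)
# depth check at knob and fingers
d=w["d"]; p=np.array((243,183)); print("knobdepth pt", end=' ')
def pt(u,v):
    z=d[v,u]; X=np.linalg.solve(ci["K"],[u,v,1.])*z; return R.T@(X-t)
print(pt(243,184), W[0])
T=ci["T_tool_cam"]
for u,v in ((int(145+295/4),125+420//4),(int(145+592/4),125+420//4)):
    X=np.linalg.solve(ci["K"],[u,v,1.])*d[v,u]; print("finger tool",(T@np.r_[X,1])[:3])
json.dump([y2,list(o2)],open("pose.json","w"))
E
```

```text
-0.311751284393371 [ 0.64087114 -0.06969409] [0.3 3.9 3.6 2.5 2.7 1.4 1.1]
knob [-113.2    0.2] [-113.    0.  110.]
cFR [-160.5 -116.9] [-163. -120.   60.]
cFL [-160.   118.1] [-163.  120.   60.]
lugF [-138.5   21. ] [-136.   21.   93.]
lugB [-61.7  21. ] [-59.  21.  93.]
padF [-128.    58.5] [-129.    59.5   96.5]
padB [-78.1  59.2] [-77.   59.5  96.5]
spool [-53.5 -88.8] [  0.   0. 107.]
-0.31755323075803776 [ 0.63938818 -0.07008931] [1.1 1.4 1.6 2.1 0.2]
knob [-111.9    0.3] [-113.    0.  110.]
cFR [-158.6 -117. ] [-163. -120.   60.]
cFL [-159.4  118. ] [-163.  120.   60.]
lugF [-137.4   21. ] [-136.   21.   93.]
lugB [-60.5  21.5] [-59.  21.  93.]
padF [-127.1   58.6] [-129.    59.5   96.5]
padB [-77.2  59.6] [-77.   59.5  96.5]
spool [-51.7 -88.3] [  0.   0. 107.]
knobdepth pt [ 0.53340143 -0.03553954  0.10944045] [ 0.53317478 -0.03482375]
finger tool [-0.04485118  0.01128636 -0.02040017]
finger tool [-0.0435137   0.01067514  0.01938731]
```

```bash
cat >> h.py <<'E'
YAW,O=-.3135,(.6403,-.0699)
def go(x,y,z,v=.1): manip.move_linear(F2W(YAW,O,(x/1e3,y/1e3,z/1e3)),vel=v)
def force(base=0):
    f=manip.get_obs()["contact_force"];c,s=np.cos(YAW),np.sin(YAW)
    return np.array([c*f[0]+s*f[1],-s*f[0]+c*f[1],f[2]])-base
E
python3 - <<'E'
from h import *
manip.move_gripper(.036)
manip.move_linear(F2W(YAW,O,(-.0895,.0238,.125)),vel=.15,rot=rot(YAW))
manip.dwell(.3);b=force();np.save("base.npy",b)
Rw,t=wristRt();p,d=capture("wrist");np.savez("w2.npz",p=p,d=d,R=Rw,t=t)
cv2.imwrite("pics/w2.png",cv2.convertScaleAbs(cv2.resize(p[100:340,100:412],(780,600)),alpha=1.6,beta=15))
ob=manip.get_obs();print(ob["time"],ob["tool_pos"],F2W(YAW,O,(-.0895,.0238,.125)),ob["grip_width"],b)
E
```

```text
4.2833 [ 0.56264958 -0.01959252  0.12545635] [ 0.56250191 -0.01965911  0.125     ] 0.035898544006506786 [0.10464413 1.14176461 1.16621327]
```

View pics/w2.png

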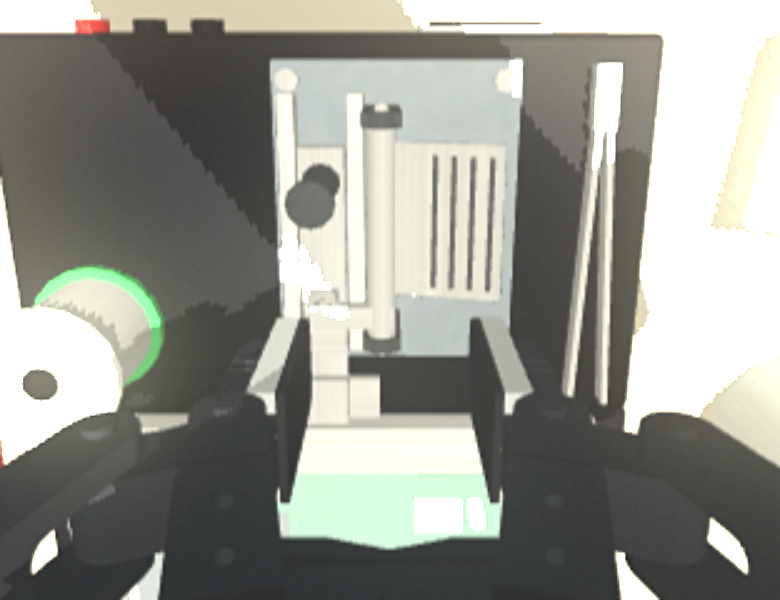

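Close by, the tips are thin plates about 7 mm thick, at (275–308,318) and (470–505,318). The knob top is at (311,204). I'll check both numerically.

```bash
python3 - <<'E'
from h import *
w=np.load("w2.npz");ci=camera_info("wrist");R,t,d=w["R"],w["t"],w["d"]
c,s=np.cos(YAW),np.sin(YAW)
f=lambda a:(np.array([[c,s],[-s,c]])@(a-np.array(O))*1000).round(1)
for n,px,z in (("knob",(311,204),.110),("padF",(506,144),.0965),("padB",(499,299),.0965),("lugF",(381,116),.093),("lugB",(381,335),.093)):
    print(n,f(cast(ci,np.array(px)/2.5+100,z,R,t)))
T=ci["T_tool_cam"]
for px in ((285,322),(298,322),(290,330),(480,322),(493,322),(495,345)):
    u,v=(np.array(px)/2.5+100).astype(int)
    X=np.linalg.solve(ci["K"],[u,v,1.])*d[v,u]; print(px,((T@np.r_[X,1])[:3]*1000).round(1))
E
```

```text
knob [-112.9    0.6]
padF [-128.5   59.1]
padB [-78.   59.2]
lugF [-136.6   21. ]
lugB [-63.8  20.7]
(285, 322) [-42.5  11.4 -22.9]
(298, 322) [-42.7  11.5 -20.1]
(290, 330) [-46.8  11.  -21.2]
(480, 322) [-43.   11.6  18.9]
(493, 322) [-43.3  11.7  21.5]
(495, 345) [-56.1  11.9  20.1]
```

```bash
python3 - <<'E'
from h import *
w=np.load("w2.npz");ci=camera_info("wrist");d=w["d"];Ti=np.linalg.inv(ci["T_tool_cam"])
for x in(0,-5,-10,-20,-40):
    X=(Ti@[x/1e3,.011,-.0215,1])[:3];q=ci["K"]@X/X[2];print(x,((q[:2]-100)*2.5).round(),X[2].round(4))
u=int(100+290/2.5)
print([(v,round((v-100)*2.5),d[v,u].round(4)) for v in range(218,262,2)])
E
```

```text
0 [313. 261.] 0.1863
-5 [311. 267.] 0.1815
-10 [309. 273.] 0.1767
-20 [304. 286.] 0.1671
-40 [293. 317.] 0.1478
[(218, 295, np.float32(0.2468)), (220, 300, np.float32(0.2477)), (222, 305, np.float32(0.2472)), (224, 310, np.float32(0.2474)), (226, 315, np.float32(0.0)), (228, 320, np.float32(0.1449)), (230, 325, np.float32(0.1422)), (232, 330, np.float32(0.1413)), (234, 335, np.float32(0.1387)), (236, 340, np.float32(0.1357)), (238, 345, np.float32(0.1335)), (240, 350, np.float32(0.1328)), (242, 355, np.float32(0.1288)), (244, 360, np.float32(0.1265)), (246, 365, np.float32(0.125)), (248, 370, np.float32(0.124)), (250, 375, np.float32(0.123)), (252, 380, np.float32(0.1232)), (254, 385, np.float32(0.1225)), (256, 390, np.float32(0.1238)), (258, 395, np.float32(0.124)), (260, 400, np.float32(0.1227))]
```

```bash
python3 - <<'E'
from h import *
manip.move_gripper(.040); X,Y=-89.5,23.9
go(X,Y,105,.1);manip.dwell(.2);b=force();print("base",b);np.save("base.npy",b)
t0=manip.get_obs()["time"]
p,d=capture("scene");cv2.imwrite("pics/s1.png",cv2.resize(p[130:290,150:350],(800,640))[:600])
z=105
while z>60:
    z-=2; go(X,Y,z,.05); f=force(b)
    if z%6==1: print(z,f.round(2))
    if np.linalg.norm(f)>2: break
ob=manip.get_obs();print(z,force(b).round(2),ob["time"],ob["time"]-t0,ob["tool_pos"],ob["grip_width"])
E
```

```text
base [-0.8317472   0.72186538  0.39710789]
103 [ 0.8  -0.51  0.57]
99 [ 1.24 -1.65 -0.49] 5.85 0.7999999999999998 [ 0.56239922 -0.01959356  0.09880512] 0.039552802584831084
```

View pics/s1.png

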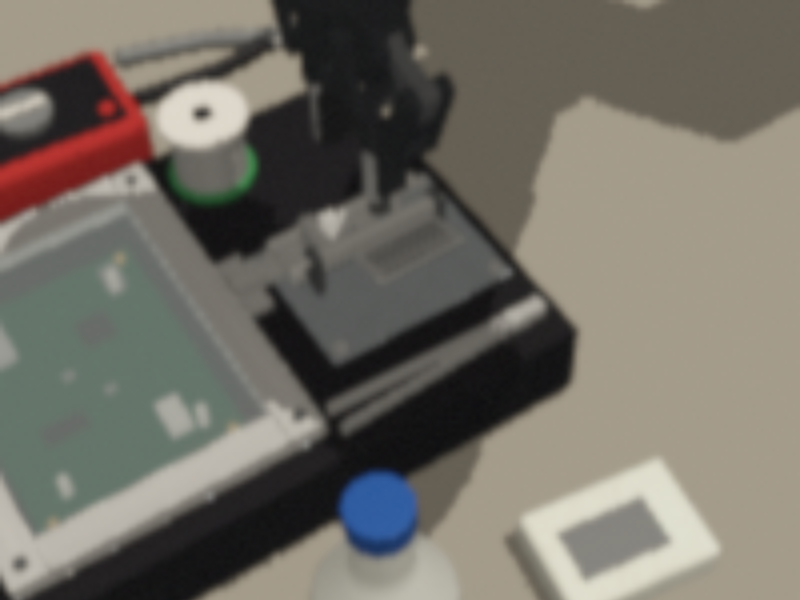

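```bash
python3 - <<'E'
from h import *
ci=camera_info("scene")
for y in (0,47):
  for z in (.105,.112,.125,.146):
    q=ci["K"]@(ci["R"]@F2W(YAW,O,(-.0895,y/1e3,z))+ci["t"]);q=q[:2]/q[2];print(y,z,((q-[150,130])*4).round())
E
```

```text
0 0.105 [340. 185.]
0 0.112 [339. 176.]
0 0.125 [338. 159.]
0 0.146 [336. 130.]
47 0.105 [387. 241.]
47 0.112 [387. 232.]
47 0.125 [386. 215.]
47 0.146 [385. 187.]
```

```bash
python3 - <<'E'
from h import *
w=np.load("w2.npz");ci=camera_info("wrist");d=w["d"];T=ci["T_tool_cam"]
def P(u,v): 
    X=np.linalg.solve(ci["K"],[u,v,1.])*d[v,u]; return ((T@np.r_[X,1])[:3]*1000).round(0)
for px in ((390,560),(390,580),(300,560),(190,420),(200,470),(130,500),(60,450),(220,510),(270,450),(640,430)):
    u,v=(np.array(px)/2.5+100).astype(int); print(px,d[v,u],P(u,v))
# everything nearer than 0.2 m : max tool x per tool-z bin
v,u=np.nonzero((d>0)&(d<.19)); X=np.linalg.solve(ci["K"],np.c_[u,v,np.ones(len(u))].T)*d[v,u]
t=(T[:3,:3]@X).T+T[:3,3]
for a in range(-90,90,10):
    m=(t[:,2]*1e3>=a)&(t[:,2]*1e3<a+10)
    if m.any(): print(a,(np.percentile(t[m,0],99)*1e3).round(),m.sum())
E
```

```text
(390, 560) 0.07719132 [-113.   12.   -0.]
(390, 580) 0.07502993 [-116.   11.   -0.]
(300, 560) 0.0778052 [-113.   11.  -11.]
(190, 420) 0.10343484 [-85.  13. -31.]
(200, 470) 0.083760075 [-105.   18.  -24.]
(130, 500) 0.10026017 [-91.   3. -39.]
(60, 450) 0.095811516 [-93.  13. -47.]
(220, 510) 0.076608986 [-112.   17.  -20.]
(270, 450) 0.08808855 [-100.   17.  -16.]
(640, 430) 0.10255784 [-87.  12.  37.]
-70 -112.0 424
-60 -90.0 3832
-50 -85.0 6665
-40 -49.0 1430
-30 -44.0 3169
-20 -42.0 4685
-10 -109.0 2897
0 -108.0 3026
10 -42.0 4882
20 -44.0 2708
30 -56.0 1615
40 -86.0 7013
50 -92.0 3342
60 -116.0 205
```

The camera shows the actual tips about 41 mm behind the reported TCP at this opening, and the scene view agrees. So I'll descend by feel, taking the tip z as roughly the TCP z plus 41 mm.

```bash
python3 - <<'E'
from h import *
X,Y=-89.5,23.9
def fs():
    manip.dwell(.1); return np.mean([ (manip.dwell(.02),force())[1] for _ in range(5)],0)
go(X,Y,90,.1); b=fs(); print("base",b.round(2)); np.save("base.npy",b)
z=90
while z>50:
    z-=2; go(X,Y,z,.05); f=force(b)
    if abs(f[2])>1.2 or np.linalg.norm(f)>3:
        g=fs()-b; print(z,f.round(2),g.round(2))
        if abs(g[2])>.9 or np.linalg.norm(g)>2: break
ob=manip.get_obs();print(z,ob["time"],ob["tool_pos"],F2W(YAW,O,(X/1e3,Y/1e3,z/1e3)))
Rw,t=wristRt();p,d=capture("wrist");np.savez("w3.npz",p=p,d=d,R=Rw,t=t)
cv2.imwrite("pics/w3.png",cv2.convertScaleAbs(cv2.resize(p[100:340,100:412],(780,600)),alpha=1.6,beta=15))
E
```

```text
base [-0.43 -0.14 -0.11]
56 [ 1.37 -0.57  2.11] [ 0.8  -0.01  1.78]
56 10.7167 [ 0.56280898 -0.01958182  0.05627464] [ 0.56253275 -0.01956399  0.056     ]
```

View pics/w3.png

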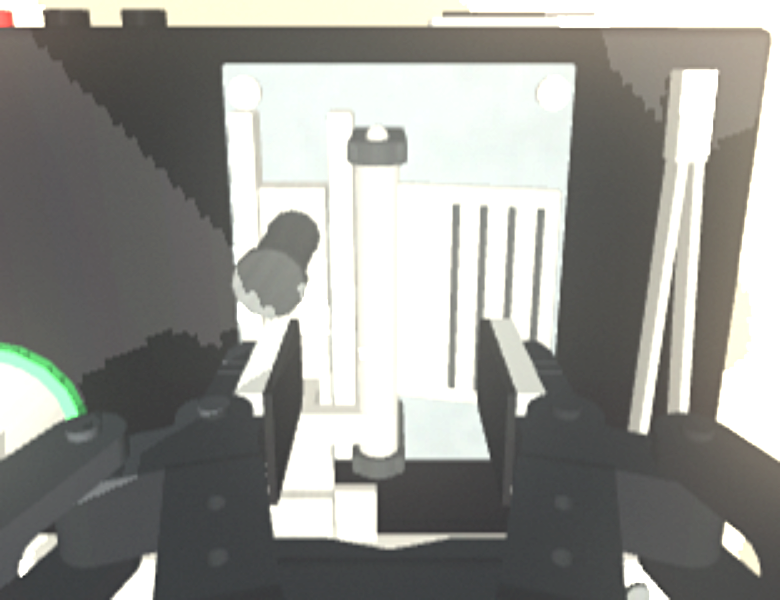

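Contact is on the paddle at TCP z 56, so the tips are at about z 96 as expected. The far tip stands on the cover side of the knob, at (280,318) against the knob at (270,282). Now I press down to the stop by feel.

```bash
python3 - <<'E'
from h import *
X,Y=-89.5,23.9;b=np.load("base.npy");z=56;n=0
while z>38:
    z-=.75; go(X,Y,z,.04); manip.dwell(.08)
    f=np.mean([(manip.dwell(.02),force(b))[1] for _ in range(3)],0)
    ob=manip.get_obs();print(z,(ob["tool_pos"][2]*1e3).round(2),f.round(2))
    if f[2]>9.5 or np.linalg.norm(f[:2])>5: break
print(ob["time"])
E
```

```text
55.25 55.38 [1.07 0.47 2.02]
54.5 54.55 [0.94 1.31 1.88]
53.75 53.76 [0.8 0.9 2.6]
53.0 53.01 [0.91 1.51 2.24]
52.25 52.27 [0.92 1.06 2.74]
51.5 51.52 [0.2  1.9  3.37]
50.75 50.77 [0.03 2.04 3.21]
50.0 50.05 [0.38 2.24 3.48]
49.25 49.33 [0.13 2.61 4.07]
48.5 48.54 [0.27 2.86 4.15]
47.75 47.79 [-0.06  3.51  4.19]
47.0 47.04 [0.74 3.17 4.48]
46.25 46.31 [0.04 3.43 5.25]
45.5 45.56 [0.24 2.67 4.94]
44.75 44.96 [0.14 2.76 6.26]
44.0 44.81 [-1.68  2.54  9.67]
16.9
```

The catch is right down, with the stop felt at z 44.8. Now the bolt push, with force watch.

```bash
python3 - <<'E'
from h import *
X,Y,z=-89.5,23.9,44.3;b=np.load("base.npy")
go(X,Y,z,.04); ref=[]
while X>-125:
    st=1.5 if X>-116 else .75
    X-=st; go(X,Y,z,.04); manip.dwell(.06)
    f=np.mean([(manip.dwell(.02),force(b))[1] for _ in range(3)],0)
    ob=manip.get_obs();p=ob["tool_pos"];xa=np.cos(YAW)*(p[0]-O[0])+np.sin(YAW)*(p[1]-O[1])
    print(round(X,2),(xa*1e3).round(2),(p[2]*1e3).round(2),f.round(2))
    if f[0]>11 or f[2]>14 or f[2]<3: break
print(ob["time"],ob["grip_width"])
E
```

```text
-91.0 -89.84 44.98 [3.18 1.18 5.93]
-92.5 -91.05 45.03 [3.2  1.85 5.54]
-94.0 -92.46 45.07 [3.34 1.14 5.37]
-95.5 -93.94 45.09 [3.39 1.45 5.77]
-97.0 -95.17 45.17 [6.23 0.92 5.63]
-98.5 -96.55 45.19 [6.2  0.64 5.11]
-100.0 -97.99 45.21 [6.94 0.75 4.64]
-101.5 -99.54 45.19 [6.19 0.76 4.9 ]
-103.0 -101.01 45.18 [6.05 0.5  5.01]
-104.5 -102.56 45.17 [6.08 0.48 5.45]
-106.0 -104.02 45.18 [5.98 0.79 5.43]
-107.5 -105.5 45.2 [5.95 0.96 5.17]
-109.0 -107.04 45.18 [6.59 0.16 4.65]
-110.5 -108.51 45.19 [5.83 0.48 5.24]
-112.0 -110.25 45.16 [5.39 0.56 5.62]
-113.5 -111.88 45.16 [5.07 1.08 5.99]
-115.0 -113.44 45.13 [5.03 0.85 5.86]
-116.5 -114.96 45.13 [5.25 0.92 6.29]
-117.25 -115.62 45.14 [5.35 0.92 5.91]
-118.0 -116.31 45.16 [5.29 0.6  5.52]
-118.75 -117.09 45.15 [5.41 1.33 5.14]
-119.5 -117.83 45.14 [4.88 1.32 5.49]
-120.25 -118.62 45.15 [4.89 0.95 5.58]
-121.0 -119.37 45.14 [4.92 0.53 5.72]
-121.75 -120.1 45.15 [5.27 1.22 5.63]
-122.5 -120.82 45.15 [4.81 0.8  5.88]
-123.25 -121.15 45.2 [6.18 0.22 4.31]
-124.0 -121.2 45.24 [8.83 0.23 2.6 ]
27.1833 0.04048122992008171
```

The bolt is at its stop, with about 26.5 mm of travel between knob contact and the stop. I'll back off the knob a little while keeping the catch down, then lift.

```bash
python3 - <<'E'
from h import *
b=np.load("base.npy");Y=23.9
go(-118.5,Y,44.3,.04); print(force(b).round(2))
go(-118,Y,62,.06); print(force(b).round(2)); go(-118,Y,150,.2)
manip.dwell(.2); print(force(b).round(2),manip.get_obs()["time"])
Rw,t=wristRt();p,d=capture("wrist");np.savez("w4.npz",p=p,d=d,R=Rw,t=t)
q,ds=capture("scene");np.savez("s4.npz",p=q,d=ds)
A=cv2.convertScaleAbs(cv2.resize(p[60:300,100:412],(400,308)),alpha=1.6,beta=15);B=cv2.resize(q[120:320,90:350],(400,308))
cv2.imwrite("pics/e4.png",np.hstack([A,B]))
E
```

```text
[-4.23  1.64 11.89]
[ 0.82 -0.11 -0.19]
[ 1.12  0.5  -0.38] 28.7083
```

View pics/e4.png

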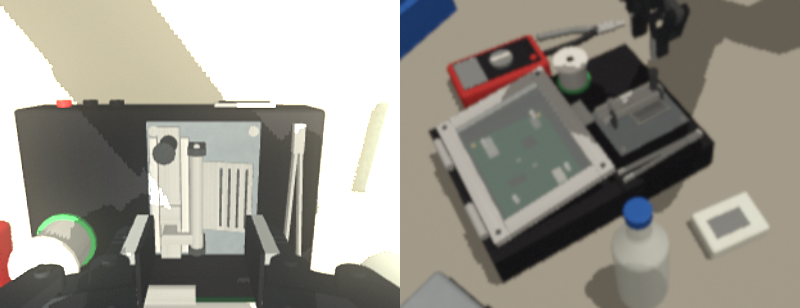

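The cover is visibly sprung up (right half) and the knob sits back at (164,150) in the left half. A numeric check of knob, paddle height, cover edge and the objects around:

```bash
python3 - <<'E'
from h import *
c,s=np.cos(YAW),np.sin(YAW);Q=np.array([[c,s],[-s,c]])
w=np.load("w4.npz");ci=camera_info("wrist")
def fr(X): return np.r_[Q@(X[:2]-np.array(O)),X[2]]*1e3
kx=np.array((162,153))/(400/312)+[100,60]; print("knob",(Q@(cast(ci,kx,.11,w["R"],w["t"])-O)*1e3).round(1))
def cloud(n,ci,R,t):
    d=n["d"];v,u=np.nonzero(d>0);X=np.linalg.solve(ci["K"],np.c_[u,v,np.ones(len(u))].T)*d[v,u]
    W=(R.T@(X-t[:,None])).T; return np.c_[(W[:,:2]-O)@Q.T,W[:,2]]*1e3
def prof(n,C):
    for y in (30,37,44,51,57):
        m=(abs(C[:,0]+103)<18)&(abs(C[:,1]-y)<3)&(C[:,2]>70)&(C[:,2]<105); print(n,"paddle y",y,np.median(C[m,2]).round(1) if m.any() else None,m.sum())
for f in ("w1.npz","w4.npz"):
    x=np.load(f);prof(f,cloud(x,ci,x["R"],x["t"]))
cs=camera_info("scene")
for f in ("scene0.npz","s4.npz"):
    C=cloud(np.load(f),cs,cs["R"],cs["t"]);m=(C[:,0]>-18)&(C[:,0]<-8)&(abs(C[:,1]-60)<12);print(f,"cover edge z",np.percentile(C[m,2],[20,50,80]).round(1))
a,b=np.load("scene0.npz")["p"].astype(int),capture("scene")[0].astype(int)
D=(abs(a-b).sum(2)>60).astype(np.uint8);n,_,st,_=cv2.connectedComponentsWithStats(D)
print([list(r) for r in st[1:] if r[4]>25]); print(manip.get_obs()["time"])
E
```

```text
knob [-138.9   -0.9]
w1.npz paddle y 30 88.4 140
w1.npz paddle y 37 90.1 134
w1.npz paddle y 44 91.6 141
w1.npz paddle y 51 93.1 142
w1.npz paddle y 57 94.4 126
w4.npz paddle y 30 88.5 231
w4.npz paddle y 37 90.2 250
w4.npz paddle y 44 91.7 245
w4.npz paddle y 51 93.3 253
w4.npz paddle y 57 94.5 203
scene0.npz cover edge z [73.4 74.3 75.2]
s4.npz cover edge z [100.7 101.3 101.8]
[[np.int32(118), np.int32(0), np.int32(255), np.int32(278), np.int32(16876)], [np.int32(347), np.int32(0), np.int32(134), np.int32(93), np.int32(6168)], [np.int32(388), np.int32(31), np.int32(21), np.int32(9), np.int32(86)], [np.int32(338), np.int32(46), np.int32(15), np.int32(28), np.int32(276)], [np.int32(395), np.int32(68), np.int32(11), np.int32(6), np.int32(31)], [np.int32(366), np.int32(75), np.int32(55), np.int32(37), np.int32(1255)], [np.int32(313), np.int32(78), np.int32(37), np.int32(29), np.int32(293)], [np.int32(383), np.int32(103), np.int32(34), np.int32(31), np.int32(606)], [np.int32(275), np.int32(114), np.int32(15), np.int32(5), np.int32(49)], [np.int32(298), np.int32(117), np.int32(31), np.int32(7), np.int32(147)], [np.int32(379), np.int32(135), np.int32(9), np.int32(5), np.int32(26)], [np.int32(191), np.int32(160), np.int32(21), np.int32(7), np.int32(73)], [np.int32(113), np.int32(200), np.int32(39), np.int32(79), np.int32(155)], [np.int32(235), np.int32(205), np.int32(50), np.int32(28), np.int32(285)], [np.int32(158), np.int32(225), np.int32(60), np.int32(40), np.int32(381)], [np.int32(252), np.int32(238), np.int32(22), np.int32(20), np.int32(191)]]
28.8583
```

Everything checks out: the knob is at -139, the paddle profile is back to its rest position and the cover edge is at z 101. Handing in.

```bash
python3 -c "
from plant import manip
manip.finish_job();print(manip.get_obs()['time'])"
```

```text
the job is handed in; nothing more can be done
the job is handed in; nothing more can be done
```

The cover is unbolted, and I handed the job in at about 29 s of the 43 s allowed. One fingertip pressed the catch down to its stop. The other pushed the bolt back by its knob until it met its own stop, about 26.5 mm after knob contact. I eased off the knob with the catch still held, then lifted clear.

**Last checks:**
- **Bolt:** the knob is at x = -138.9 mm, against -139 for fully back.
- **Catch:** the paddle's height profile matches its rest profile to within 0.2 mm, so the catch has sprung up and locked the bolt.
- **Cover:** the front edge rose from z 74 to z 101 mm, against an expected 102.
- **Contact:** the force reading after lifting was about 1 N, which is sensor noise, so the robot is touching nothing.
- **Forces felt:** the highest reading I took was about 12 N.

**What disagreed or stayed unchecked:**
- **Fingertip position:** the fingertips stood about 40 mm behind the reported TCP, seen in the camera depth and confirmed by the height of first contact. I worked by touch rather than trusting the nominal value.
- **Catch during the push:** the pressing fingertip rode up to 0.4 mm above the felt stop. Its force fell to 2.6 N at the very end of the push, then rose to about 12 N when I backed off.
- **Other items:** the spool, tweezers, packet, bottle and meter look undisturbed in the last pictures, and the cutters were only partly in view. I did not measure any of them. The before/after image comparison was swamped by shadows and the arm, so it proved nothing.

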